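# Hang the blue driver bush on the bush tree

## Robot

A 6-joint arm with a two-finger parallel gripper is mounted at the origin on the work surface. World frame = base frame: x ahead of the robot, y to its left, z up, the work surface at z = 0. Lengths are in m, angles in rad, forces in N, time in s.
With the tool pointing down it reaches from about 0.225 to 0.875 m from the base axis. Payload 3.4 kg.
Tool frame: the origin (TCP) lies midway between the tips of the shut fingers; the grasp point (between the pads) lies 19 mm behind it; z points along the fingers, y is the line along which they close (so a half turn about z gives the same grasp; the last joint's range is limited). The gripper opens to 85 mm and grips with 20 to 120 N. Pads are 22 mm wide; open, the fingers measure 114 mm over their backs; the gripper's body (76 mm by 85 mm) begins 54 mm behind the grasp point. The pads swing forward as they close: fully open they stand 13 mm farther back than shut.
Start: joints at [-1.433, 0.276, 1.505, -0, 1.361, -0.121], TCP at [0.147, -0.556, 0.231] pointing down, gripper open.
Joint ranges: [-2.89, 2.89], [-0.75, 2.08], [0.22, 2.7], [-1.18, 4.32], [0.11, 2.71], [-2.7, 2.7]. Speed limits (rad/s): [2.57, 2.57, 3.14, 3.14, 3.14, 3.14].

## Interface

Orientations are given as a unit quaternion [w, x, y, z].
In Python, from rig import * gives the robot as it stands.
- The arm moves only by the tool apply_moves, never from a script. Its argument "steps" is one flat list of numbers, 4 for each row, row after row: the shift along the world's x, y, z in cm, then the turn about the world's z in degrees. A call has 1 to 8 rows; each row is the pose to reach, as a shift and turn from the pose commanded when the call began; what a row does not reach only later rows make up. A row lasts 1/12 s, in which the tool goes at most 41.7 mm and 7.16 degrees, less where a joint would pass 70% of its speed; a pose out of reach is approached as far as the arm can. A call with a gripper value outside its range is refused whole. "jaw" is the closure in counts, from 0 (fully open) to 255 (shut), set as the call begins (left out, the last holds). The fingers move at their own pace and stop on an object; "newtons" is the grip in N (left out, the last holds). Time passes only in rows, so rows that repeat a pose let the fingers close. It gives the time, the measured TCP pose, the force, the opening and the grip force at its end, in the units of the state.
- get_state(): the state, without advancing time (a new reading comes with each control period).
- get_image(name): name is "scene" or "top" or "wrist"; returns the picture (480x640x3 uint8, red, green, blue); there is no depth.
- calibration(name): a dict with "fx", "fy", "cx", "cy" (pixels), "xyz" and "rotation" of the camera in the world. Camera axes: x right, y up, looking along -z (the intrinsics and any distortion apply to the point x, -y, -z); pixel columns grow to the right and rows downward; lengths in m; the calibration is good to about 2 mm. The wrist camera is an equidistant fisheye: a pixel r from the principal point sees the ray r / f radians off the axis. A picture is of the moment at which its call begins: read the wrist's pose just before it. calibration takes no time and is no camera call; for the wrist camera it gives the pose at the moment of the call.
- sign_off(): hands the job in; it is judged then, once.
The state is a dict: "clock": time; "qpos": joint angles; "qd": joint speeds; "effort": joint torques, N m; "position": TCP position; "ee_rot": TCP orientation; "contact_force": force on the tool from outside, world axes, zero at the start; "moment": the same for the moment, N m; "width": finger opening in m; "gripper_force": force on a finger pad.
Only numpy, scipy, OpenCV 4.12 (cv2) and the standard library are available. Lean on these libraries where they do the work, as an engineer would, in place of code of your own. Each camera call takes 0.05 s, during which the arm holds its last target. There are 200 camera calls.

## Task

Turn the bush tree until its one free branch stands over the red arrow on the base. Then slide the blue bush, flange down, onto that branch's pin and push the green sleeve down with it until you feel the sleeve bottom on its stop: settle at a firm but gentle 15 N or so, hold it for about half a second, never go over 25 N, and keep the fingers themselves off the sleeve. Let go, leaving the bush upright on the sleeve and the branch still over the arrow, and leave everything else on the bench where it is.

Things in the scene. Friction and masses are not known exactly. Their poses are not given: they have to be found in the camera images.
- tree (a joint): Turning head: green hub, four green arms 90 degrees apart (upper face 100 mm above the bench), each with an upright steel pin 95 mm from the axis. Three pins carry fixed bushes (up to 68 mm across, tops to 160 mm); one is free. Rad, anticlockwise from above, range -4 to 4; at +pi or -pi the free pin is over the red arrow. Stiff (2.6 N at a pin), stays where left.
- tree_base: The tree's fixed base: grey disc 224 mm across and 12 mm thick, bolted down, with a post. Origin on the tree's vertical axis at bench height (the hinge axis passes through it); its -x axis points along the red arrow, out towards the robot.
- load_mark (a point): The head of the red arrow, on the base's upper face, 95 mm from the tree's axis: the free pin should stand right above it.
- pin_top (a point): Top centre of the free pin: an upright steel pin 16 mm in diameter, its last 8 mm tapered to 9 mm; its top is 178 mm above the bench and 78 mm above its arm. Its x axis points outwards along the arm. At least the upper 38 mm of the pin are bare above the sleeve at the start.
- sleeve: Green plastic sleeve on the free pin, 34 mm across, 9 mm high; origin: centre of its underside. Slides down under about 6 N, stays where left. It has 8 to 16 mm to go until it bottoms on a brass stop nut, set at a different height each time (top 5 to 13 mm above the arm) and not measured: feel for the steep rise of force.
- bush_center (a point): The loose blue bush, 44 mm high, flange down on the bench: flange 60 mm in diameter and 8 mm high, above it a boss 36 mm in diameter and 36 mm high (the place to grip), through bore 19 mm; 0.10 to 0.19 kg. The point is on its axis, half-way up (22 mm above its underside); z along the axis, up.
- bearing_center (a point): Bystander: steel bearing ring 60 mm across, 16 mm high, bore 32 mm; its centre.
- adhesive_center (a point): Bystander: red bottle with white cap, 38 mm across and 75 mm high; its centre.
- dish: Bystander: green magnetic dish 110 mm across, 22 mm high; origin under its centre.
- wrench: Bystander: steel wrench 180 mm long, lying along its x axis.
- driver: Bystander: red screwdriver, lying along its x axis.
- weight: Bystander: dark steel drift 56 mm across and 70 mm high; origin under its centre.

How it is judged:
By the outcome, as a careful person would: the job done as asked, in the order asked, and still so for the second after the job is handed in, with the robot touching nothing.
It also fails if it takes over 70 s, if anything falls off the work surface, if the arm or the gripper's body presses on something with over 40 N, if the wrist force passes 120 N, or if a joint passes its speed limit or range.

## Working session

There is one attempt and no reset: what is moved stays moved. The work goes in short steps, Python scripts to look and compute and a tool call to move; the robot and the scene stay as the last step left them, time stands still between calls to the robot, and variables do not carry over. Pictures are saved under pics/ and viewed, at most 10 in all, crops included, and the job is handed in when it is done.

Besides the shell and the picture viewer there is one more tool, called after ">>>" as name(argument=value, ...), one argument or row to a line, values as JSON. apply_moves: Moves the arm, as the interface text tells. Its arguments: {"type":"object","properties":{"steps":{"type":"array","items":{"type":"number"}},"jaw":{"type":"number"},"newtons":{"type":"number"}},"required":["steps"]}

```bash
mkdir -p pics; ls
python3 - <<'E'
from rig import *
import cv2
for n in ("scene","top"):
    im=get_image(n); cv2.imwrite(f"pics/{n}0.png",im[:,:,::-1]); c=calibration(n); print(n,c)
s=get_state(); print(s)
E
```

```text
pics
scene {'fx': 508.8233656807098, 'fy': 508.8233656807098, 'cx': 324.3803816753196, 'cy': 245.47533113404478, 'xyz': array([ 1.52007319, -0.14575802,  0.74786439]), 'rotation': array([0.66328396, 0.35455705, 0.3236621 , 0.57409627])}
top {'fx': 478.62560186727325, 'fy': 478.62560186727325, 'cx': 321.47638766344346, 'cy': 235.32633214759784, 'xyz': array([ 0.43733751, -0.03861954,  1.4594486 ]), 'rotation': array([-0.69654313, -0.03225248,  0.02890328,  0.7162067 ])}
{'clock': 0.1, 'qpos': array([-1.43297661e+00,  2.76534880e-01,  1.50598545e+00,  1.42269597e-05,
        1.36069224e+00, -1.20995022e-01]), 'qd': array([-0.0007212 , -0.00204478, -0.00092283,  0.00048521,  0.00037308,
       -0.00134783]), 'effort': array([ 1.22693469e-03, -4.17702591e+01, -2.46404707e+01, -1.15621915e-04,
        5.83918692e-03,  7.54261464e-06]), 'position': array([ 0.14710201, -0.55539358,  0.23053282]), 'ee_rot': array([-8.09984667e-04,  9.91638412e-01,  1.29044969e-01,  1.42059332e-07]), 'contact_force': array([-0.69588984, -0.11970923,  0.32615381]), 'moment': array([-0.01387767, -0.02412232,  0.02989917]), 'gripper_force': 0.0, 'width': 0.08538992811916073}
```

View pics/top0.png

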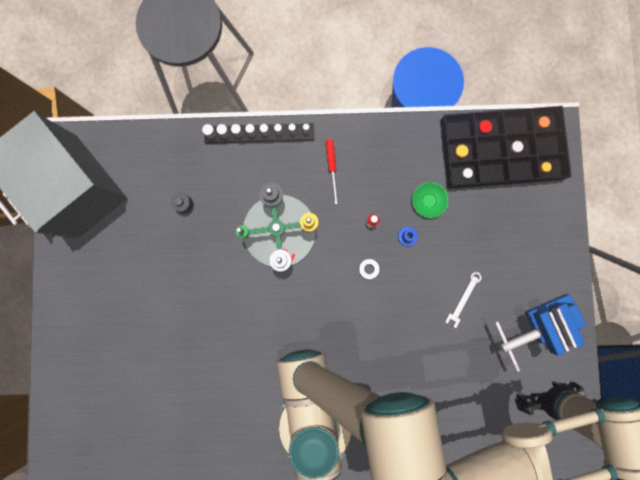

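View pics/scene0.png

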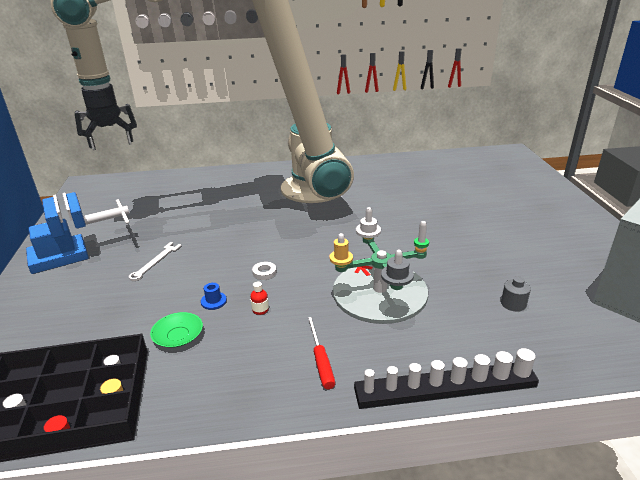

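The top view (up ≈ +x, left ≈ +y) shows the tree hub near (276,228) and the free green pin at (242,232). The white bush at (281,260) is over the arrow, and the loose blue bush is at (408,237). The scene view shows the free pin top near (423,223) and the blue bush at (213,295).

```bash
cat > h.py <<'E'
from rig import *
import numpy as np, cv2
from scipy.spatial.transform import Rotation as R
def rot(c): q=c["rotation"]; return R.from_quat([q[1],q[2],q[3],q[0]])
def ray(c,u,v,fish=False):
    x=(u-c["cx"])/c["fx"]; y=(v-c["cy"])/c["fy"]
    if fish:
        r=np.hypot(x,y); k=np.sin(r)/max(r,1e-9); d=np.array([x*k,-y*k,-np.cos(r)])
    else: d=np.array([x,-y,-1.])
    return np.array(c["xyz"]),rot(c).apply(d)
def onz(c,u,v,z,fish=False):
    o,d=ray(c,u,v,fish); return o+d*(z-o[2])/d[2]
def proj(c,p):
    q=rot(c).inv().apply(np.array(p)-c["xyz"]); return c["cx"]+c["fx"]*q[0]/-q[2], c["cy"]-c["fy"]*q[1]/-q[2]
def st():
    s=get_state(); x=R.from_quat(np.r_[s["ee_rot"][1:],s["ee_rot"][0]]).as_matrix()
    print("t",round(s["clock"],2),"pos",np.round(s["position"]*1000,1),"yaw",round(np.degrees(np.arctan2(x[1,0],x[0,0])),2),"F",np.round(s["contact_force"],1),"w",round(s["width"]*1000,1),"q",np.round(s["qpos"],2)); return s
E
python3 - <<'E'
from h import *
im=cv2.imread("pics/top0.png"); sc=cv2.imread("pics/scene0.png")
a=cv2.resize(im[170:290,220:340],(480,480),interpolation=cv2.INTER_CUBIC)
b=cv2.resize(sc[190:310,320:440],(480,480),interpolation=cv2.INTER_CUBIC)
cv2.imwrite("pics/crop1.png",cv2.resize(np.hstack([a,b]),(800,400)))
c=calibration("top"); s=calibration("scene")
def blob(img,box,f):
    x0,y0,x1,y1=box; h=cv2.cvtColor(img[y0:y1,x0:x1],cv2.COLOR_BGR2HSV).astype(int); m=f(h[...,0],h[...,1],h[...,2]).astype(np.uint8)
    n,l,stt,ce=cv2.connectedComponentsWithStats(m); i=1+np.argmax(stt[1:,4]); 
    ys,xs=np.where(l==i); (cx,cy),r=cv2.minEnclosingCircle(np.c_[xs,ys].astype(np.float32)); return ce[i]+[x0,y0],(cx+x0,cy+y0,r),stt[i]
# bush flange (top)
b=blob(im,(390,218,430,255),lambda h,s,v:(h>100)&(h<130)&(s>120)); print("bush",b, onz(c,*b[1][:2],0.006))
# base disc grey: arrow red
for box in [(240,190,320,275)]:
    b=blob(im,box,lambda h,s,v:((h<8)|(h>172))&(s>120)); print("red",b,onz(c,*b[0],0.012))
b=blob(im,(230,215,256,250),lambda h,s,v:(h>45)&(h<85)&(s>100)); print("free green",b,onz(c,*b[1][:2],0.135))
x0,y0,x1,y1=235,185,325,275
h=cv2.cvtColor(im[y0:y1,x0:x1],cv2.COLOR_BGR2HSV); m=((h[...,2]>120)&(h[...,1]<50)).astype(np.uint8)
ys,xs=np.where(m); hull=cv2.convexHull(np.c_[xs,ys].astype(np.float32)); e=cv2.fitEllipse(hull); print("disc",e,onz(c,e[0][0]+x0,e[0][1]+y0,0.012), np.unique(h[5:10,40:45,2]))
E
```

```text
bush (array([407.26132404, 236.02787456]), (407.29411697387695, 236.0, 9.766401290893555), array([  8,   9,  20,  19, 287], dtype=int32)) [ 0.55408411 -0.29458989  0.006     ]
red (array([292.58333333, 256.16666667]), (292.5, 256.5, 2.549609661102295), array([51, 64,  4,  6, 12], dtype=int32)) [0.50215657 0.05562827 0.012     ]
free green (array([244.31707317, 231.79268293]), (245.5, 231.5, 9.617792129516602), array([ 6, 11, 20, 12, 82], dtype=int32)) [0.56890432 0.17707692 0.135     ]
disc ((42.00663757324219, 44.842010498046875), (99.04731750488281, 191.4332275390625), 90.62808990478516) [0.58348811 0.1011952  0.012     ] [ 87  99 103 110 111 116 119 121 123 124 128 130 131 133 135 136 137 138
 139]
```

View pics/crop1.png

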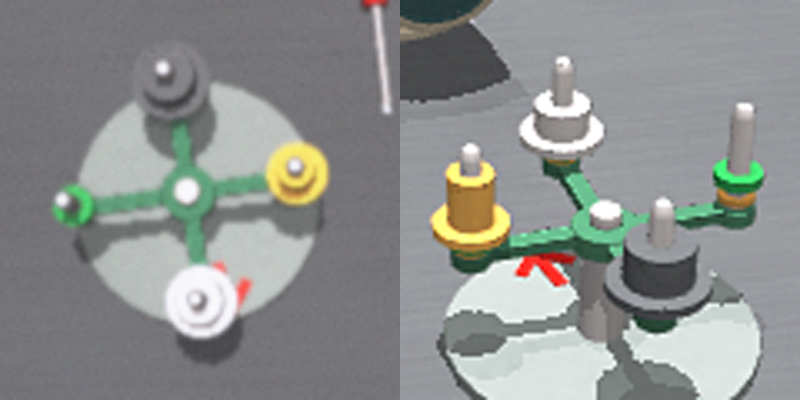

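The top crop shows the free pin tip at about pixel (239,230.6), the other tips at (269,191), (308.5,220) and (279,260), and the hub at (276,227). The arrow is partly hidden under the white bush, so I will measure it when the tree is half turned.

Run:
```python
from h import *
c=calibration("top"); s=calibration("scene")
P={n:onz(c,*uv,0.176)[:2] for n,uv in dict(free=(238.9,230.6),grey=(268.9,191),yel=(308.5,220.1),white=(279.1,259.7)).items()}
for n,p in P.items(): print(n,np.round(p*1000,1), "scene proj",np.round(proj(s,[*p,0.176]),1))
ax=sum(P.values())/4; print("axis",ax,"hub@z.12",onz(c,276.1,227,.125))
for n,p in P.items(): d=p-ax; print(n,np.hypot(*d),np.degrees(np.arctan2(d[1],d[0])))
# scene free pin tip: crop (743,106)
o1,d1=ray(c,238.9,230.6); o2,d2=ray(s,320+(743-400)*.3,190+104*.3)
A=np.c_[d1,-d2]; t=np.linalg.lstsq(A,o2-o1,rcond=None)[0]; print("tri",o1+d1*t[0],o2+d2*t[1])
# bush from scene: blue hull
im=cv2.imread("pics/scene0.png")[270:320,190:240]; h=cv2.cvtColor(im,cv2.COLOR_BGR2HSV); m=(h[...,0]>100)&(h[...,0]<130)&(h[...,1]>120)
ys,xs=np.where(m); print("bush sc",xs.min()+190,xs.max()+190,ys.min()+270,ys.max()+270,"proj of centre",proj(s,[.554,-.2946,0.006]),proj(s,[.554,-.2946,0.044]))
im=cv2.imread("pics/top0.png")[215:260,385:430]; h=cv2.cvtColor(im,cv2.COLOR_BGR2HSV); v=h[...,2]; 
m=((h[...,0]>95)&(h[...,0]<135)&(h[...,1]>90)).astype(np.uint8); ys,xs=np.where(m); print(xs.min()+385,xs.max()+385,ys.min()+215,ys.max()+215)
for uv in [(407.3,236),(408,237)]: print(onz(c,*uv,.044))
st()
```

```text
free [567.8 188.2] scene proj [422.2 220.9]
grey [673.5 105.3] scene proj [397.9 249.7]
yel [ 5.91e+02 -2.00e-01] scene proj [340.6 233.5]
white [486.3  81.3] scene proj [367.8 207.7]
axis [0.57964198 0.09364745] hub@z.12 [0.58015671 0.09266653 0.125     ]
free 0.09526942151524695 97.1581387611173
grey 0.09457490347368647 7.07547585305637
yel 0.09452087114301065 -83.1271829192757
white 0.09410611002948574 -172.46847058869162
tri [0.56788045 0.18836531 0.17491929] [0.56821797 0.18981982 0.17521061]
bush sc 201 225 282 309 proj of centre (np.float64(214.42899807112263), np.float64(298.31571564522443)) (np.float64(212.1416005566257), np.float64(285.35772791682655))
398 417 226 246
[ 0.55103132 -0.28791503  0.044     ]
[ 0.54800042 -0.28985906  0.044     ]
t 0.1 pos [ 147.1 -555.4  230.5] yaw 14.83 F [-0.7 -0.1  0.3] w 85.4 q [-1.43  0.28  1.51  0.    1.36 -0.12]
```

>>> apply_moves(
  steps=[1.9,3.3,0.8,7,3.8,6.6,1.6,14,5.7,9.9,2.4,21,7.6,13.2,3.2,28,9.5,16.5,4,35,11.4,19.8,4.8,42,13.3,23.1,5.6,49,15.2,26.4,6.4,56],
  jaw=0,
)

```text
clock: 0.77
position: [0.2995, -0.2899, 0.2954]
ee_rot: [-0.0, 0.813, 0.582, 0.0]
contact_force: [1.5, -0.1, -0.6]
width: 0.0855
gripper_force: 0.0
```

>>> apply_moves(
  steps=[2,3.5,0,7,4,7,0,14,6,10.5,0,21,8,14,0,26.4,10,17.5,0,26.4,12,21,0,26.4,14,24.5,0,26.4,16,28,0,26.4],
)

```text
clock: 1.43
position: [0.4594, -0.0098, 0.2952]
ee_rot: [0.0, 0.661, 0.75, -0.0]
contact_force: [0.7, -0.8, 0.0]
width: 0.0857
gripper_force: 0.0
```

>>> apply_moves(
  steps=[2,3.5,0,0,4,7,0,0,6,10.5,0,0,8,14,0,0,10,17.5,0,0,10.9,20,0,0,10.9,20,0,0,10.9,20,0,0],
)

```text
clock: 2.1
position: [0.568, 0.1893, 0.294]
ee_rot: [-0.001, 0.66, 0.751, -0.001]
contact_force: [-0.1, 0.5, -0.8]
width: 0.0854
gripper_force: 0.0
```

Run:
```python
from h import *
s=st(); c=calibration("wrist"); im=get_image("wrist"); cv2.imwrite("pics/w1.png",im[:,:,::-1]); print(c)
```

```text
t 2.1 pos [568.  189.3 294. ] yaw 97.37 F [-0.1  0.5 -0.8] w 85.4 q [ 0.21  0.29  1.34 -0.    1.52  0.08]
{'fx': 371.64829954431775, 'fy': 371.64829954431775, 'cx': 321.167196444664, 'cy': 238.3967933906559, 'xyz': array([0.55984952, 0.26007184, 0.43764659]), 'rotation': array([ 0.98753847, -0.1433669 , -0.00782403,  0.0644398 ])}
```

View pics/w1.png

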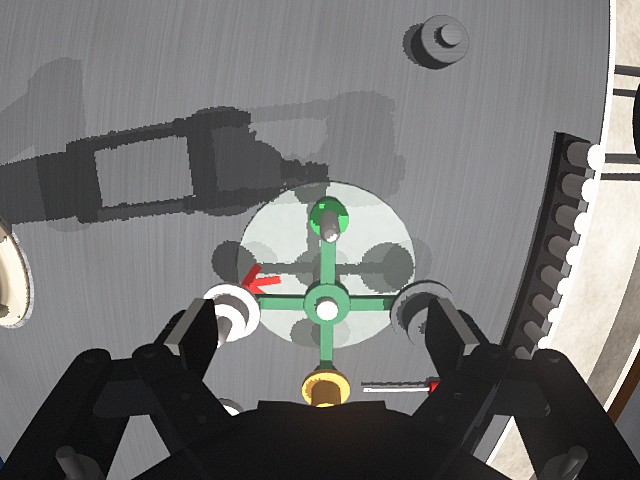

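The wrist view shows the free pin tip near (330,238), its sleeve at (328,215), and the red arrow's point near (243,290) with its shaft towards (280,282). The gap between the fingers is clear.

```bash
cat >> h.py <<'E'
def wcal(): return calibration("wrist")
E
python3 - <<'E'
from h import *
im=cv2.imread("pics/w1.png"); c=calibration("wrist")
h=cv2.cvtColor(im,cv2.COLOR_BGR2HSV); m=(((h[...,0]<8)|(h[...,0]>172))&(h[...,1]>140)); m[:, :225]=0; m[:,300:]=0; m[:250]=0; m[310:]=0
ys,xs=np.where(m); p=np.array([onz(c,x,y,.0125,True)[:2] for x,y in zip(xs,ys)]); ax=np.array([.5796,.0936])
d=p-ax; r=np.hypot(*d.T); a=np.degrees(np.arctan2(d[:,1],d[:,0]))%360
i=np.argsort(-r)[:8]; print(np.c_[xs,ys,r*1000,a][i].round(1)); print(r.min(),a.min(),a.max())
for lo in range(30,120,10):
    k=(r*1000>lo)&(r*1000<lo+10); 
    if k.any(): print(lo,a[k].min().round(1),a[k].max().round(1))
# disc centre
g=((h[...,2]>150)&(h[...,1]<40)).astype(np.uint8); g[:175]=0; g[350:]=0; g[:,:230]=0; g[:,420:]=0
n,l,s,ce=cv2.connectedComponentsWithStats(g); yy,xx=np.where(l==1+np.argmax(s[1:,4])); q=np.array([onz(c,x,y,.012,True)[:2] for x,y in zip(xx,yy)])
print("disc",np.array(cv2.minEnclosingCircle((q*1000).astype(np.float32))[0]),cv2.minEnclosingCircle((q*1000).astype(np.float32))[1])
for uv,z in [((330,240),.178),((327,309),.13),((322,385),.16)]: print(onz(c,*uv,z,True))
E
```

```text
[[242.  284.  102.2 198.7]
 [242.  283.  101.8 197.9]
 [242.  282.  101.4 197.2]
 [243.  285.  101.3 199.6]
 [243.  284.  100.9 198.8]
 [243.  283.  100.5 198.1]
 [243.  282.  100.2 197.3]
 [244.  285.  100.  199.7]]
0.05387170105510967 182.21480556778533 211.613459775413
50 195.8 205.3
60 195.9 204.7
70 183.1 211.6
80 182.2 210.9
90 190.4 208.4
100 197.2 199.6
disc [635.16650391 157.32034302] 74.13795471191406
[0.5752855  0.18195741 0.178     ]
[0.58453967 0.10109979 0.13      ]
[0.58853614 0.03463198 0.16      ]
```

Run:
```python
from h import *
ax=np.array([.5796,.0936])
def red(f,name,box,fish=False):
    im=cv2.imread(f); c=calibration(name); h=cv2.cvtColor(im,cv2.COLOR_BGR2HSV); m=(((h[...,0]<8)|(h[...,0]>172))&(h[...,1]>100))
    x0,y0,x1,y1=box; ys,xs=np.where(m[y0:y1,x0:x1]); p=np.array([onz(c,x+x0,y+y0,.0125,fish)[:2] for x,y in zip(xs,ys)]); d=p-ax
    r=np.hypot(*d.T)*1000; a=np.degrees(np.arctan2(d[:,1],d[:,0]))%360; print(name,len(r))
    for lo in range(30,120,10):
        k=(r>lo)&(r<=lo+10)
        if k.any(): print(lo,k.sum(),a[k].min().round(1),a[k].max().round(1))
red("pics/top0.png","top",(240,190,320,275)); red("pics/scene0.png","scene",(340,250,390,285))
def edge(f,name,fish,c0,box):
    # disc rim: along rays from centre estimate, outermost pixel darker/lighter step
    im=cv2.cvtColor(cv2.imread(f),cv2.COLOR_BGR2HSV); c=calibration(name); h=im
    m=((h[...,0]>50)&(h[...,0]<95)&(h[...,1]>8)&(h[...,1]<45)&(h[...,2]>125)).astype(np.uint8); x0,y0,x1,y1=box
    k=np.zeros_like(m); k[y0:y1,x0:x1]=m[y0:y1,x0:x1]; k=cv2.morphologyEx(k,cv2.MORPH_OPEN,np.ones((3,3)))
    ys,xs=np.where(k); q=np.array([onz(c,x,y,.012,fish)[:2] for x,y in zip(xs,ys)])*1000
    o,r=cv2.minEnclosingCircle(q.astype(np.float32)); print(name,"disc",o,r,len(xs))
edge("pics/top0.png","top",False,None,(235,185,325,275)); edge("pics/scene0.png","scene",False,None,(325,250,435,325)); edge("pics/w1.png","wrist",True,None,(225,175,425,355))
print(cv2.cvtColor(cv2.imread("pics/w1.png"),cv2.COLOR_BGR2HSV)[200,[280,300,360]],cv2.cvtColor(cv2.imread("pics/scene0.png"),cv2.COLOR_BGR2HSV)[300,[350,360,400]])
```

```text
top 20
50 2 195.7 198.6
60 1 197.6 197.6
70 1 207.2 207.2
80 12 202.6 210.9
90 4 202.0 205.2
scene 93
50 11 191.8 203.1
60 10 192.9 200.7
70 18 182.5 213.0
80 41 180.0 214.3
90 13 190.5 204.4
top disc (563.4638671875, 101.94020080566406) 103.06314849853516 30
scene disc (590.008544921875, 94.00413513183594) 111.39189147949219 919
wrist disc (582.3939819335938, 90.46072387695312) 109.82258605957031 1164
[[ 53  10 205]
 [ 60  13 102]
 [ 60   7 222]] [[ 76  13 216]
 [ 77  10 229]
 [ 83  16 126]]
```

The arrow direction comes out at 197.3° and the free pin at 97.2°, so the tree needs about +100°. I will descend and grip the bare top of the pin.

>>> apply_moves(
  steps=[0,0,-3,0,0,0,-6,0,0,0,-9,0,0,0,-11,0,0,0,-13,0,0,0,-14.2,0,0,0,-14.4,0,0,0,-14.4,0],
)

```text
clock: 2.82
position: [0.5673, 0.1867, 0.1509]
ee_rot: [-0.0, 0.662, 0.75, -0.001]
contact_force: [0.3, 1.0, -0.6]
width: 0.0852
gripper_force: 0.0
```

>>> apply_moves(
  steps=[0,0,0,0,0,0,0,0,0,0,0,0,0,0,0,0,0,0,0,0,0,0,0,0,0,0,0,0,0,0,0,0],
  jaw=255,
  newtons=30,
)

```text
clock: 3.48
position: [0.5698, 0.1886, 0.1526]
ee_rot: [0.001, 0.661, 0.75, 0.002]
contact_force: [3.3, 0.5, 4.7]
width: 0.0147
gripper_force: 29.6
```

Run:
```python
from h import *
s=st(); print(s["gripper_force"],s["moment"])
# arc rows: pin angle from 97.2 in 7 deg steps about axis
ax=np.array([57.96,9.36]); p=s["position"][:2]*100
th0=np.degrees(np.arctan2(*(p-ax)[::-1])); print("th0",th0,np.hypot(*(p-ax)))
for k0 in range(0,100,48):
    b=np.radians(th0+k0); base=9.5*np.array([np.cos(b),np.sin(b)]); rows=[]
    for i in range(1,9):
        k=min(k0+6*i,197.3-th0); b2=np.radians(th0+k); d=9.5*np.array([np.cos(b2),np.sin(b2)])-base; rows+= [round(d[0],2),round(d[1],2),0,round(k-k0,1)]
    print(rows)
```

```text
t 3.48 pos [569.8 188.6 152.6] yaw 97.24 F [3.3 0.5 4.7] w 14.7 q [0.2  0.36 1.58 0.   1.2  0.08]
29.576257605222054 [ 0.13368696 -0.54268645  0.1244531 ]
th0 95.8758039777347 9.548584257252223
[np.float64(-0.98), np.float64(-0.15), 0, 6, np.float64(-1.94), np.float64(-0.41), 0, 12, np.float64(-2.87), np.float64(-0.76), 0, 18, np.float64(-3.76), np.float64(-1.21), 0, 24, np.float64(-4.59), np.float64(-1.75), 0, 30, np.float64(-5.37), np.float64(-2.38), 0, 36, np.float64(-6.07), np.float64(-3.08), 0, 42, np.float64(-6.7), np.float64(-3.85), 0, 48]
[np.float64(-0.54), np.float64(-0.83), 0, 6, np.float64(-1.0), np.float64(-1.72), 0, 12, np.float64(-1.36), np.float64(-2.65), 0, 18, np.float64(-1.61), np.float64(-3.61), 0, 24, np.float64(-1.77), np.float64(-4.59), 0, 30, np.float64(-1.83), np.float64(-5.58), 0, 36, np.float64(-1.78), np.float64(-6.57), 0, 42, np.float64(-1.62), np.float64(-7.56), 0, 48]
[np.float64(0.23), np.float64(-0.87), 0, np.float64(5.4), np.float64(0.23), np.float64(-0.87), 0, np.float64(5.4), np.float64(0.23), np.float64(-0.87), 0, np.float64(5.4), np.float64(0.23), np.float64(-0.87), 0, np.float64(5.4), np.float64(0.23), np.float64(-0.87), 0, np.float64(5.4), np.float64(0.23), np.float64(-0.87), 0, np.float64(5.4), np.float64(0.23), np.float64(-0.87), 0, np.float64(5.4), np.float64(0.23), np.float64(-0.87), 0, np.float64(5.4)]
```

The measured opening of 14.7 mm with an upward force means the pads are on the taper. I will open, go 4 mm lower and re-grip.

>>> apply_moves(
  steps=[0,0,0,0,0,0,0,0,0.2,0,-0.3,0,0.2,0,-0.5,0,0.2,0,-0.5,0],
  jaw=120,
)

```text
clock: 3.9
position: [0.5692, 0.1878, 0.145]
ee_rot: [-0.001, 0.661, 0.75, -0.001]
contact_force: [0.3, -1.1, -0.7]
width: 0.0454
gripper_force: 0.0
```

>>> apply_moves(
  steps=[0,0,0,0,0,0,0,0,0,0,0,0,0,0,0,0,0,0,0,0,0,0,0,0],
  jaw=255,
  newtons=30,
)

```text
clock: 4.4
position: [0.5699, 0.1881, 0.1463]
ee_rot: [-0.0, 0.661, 0.75, -0.0]
contact_force: [0.3, -0.4, -1.1]
width: 0.0151
gripper_force: 29.4
```

>>> apply_moves(
  steps=[-0.98,-0.15,0,6,-1.94,-0.41,0,12,-2.87,-0.76,0,18,-3.76,-1.21,0,24,-4.59,-1.75,0,30,-5.37,-2.38,0,36,-6.07,-3.08,0,42,-6.7,-3.85,0,48],
)

```text
clock: 5.07
position: [0.5063, 0.1473, 0.1463]
ee_rot: [0.004, 0.296, 0.955, -0.001]
contact_force: [7.9, -6.5, -7.1]
width: 0.0146
gripper_force: 30.1
```

Run:
```python
from h import *
s=st(); p=s["position"][:2]*1000-[579.6,93.6]; print(np.hypot(*p),np.degrees(np.arctan2(p[1],p[0])),s["gripper_force"])
```

```text
t 5.07 pos [506.3 147.3 146.3] yaw 145.53 F [ 7.9 -6.5 -7.1] w 14.6 q [ 0.15  0.27  1.74 -0.01  1.13 -0.81]
90.87432256180179 143.7847794216546 30.07858551107347
```

Run:
```python
import numpy as np
c=np.array([58.3,9.4]); s=np.array([50.26,14.96])
def arc(a0,s,n):
    out=[]
    for i in range(1,n+1):
        a=np.radians(a0+6*i); p=c+9.5*np.array([np.cos(a),np.sin(a)]); out+=[round(float(v),2) for v in p-s]+[0,6*i]
    print(out)
arc(145.2,s,8)
```

```text
[-0.28, -0.98, 0, 6, -0.72, -1.88, 0, 12, -1.05, -2.81, 0, 18, -1.29, -3.78, 0, 24, -1.43, -4.77, 0, 30, -1.46, -5.76, 0, 36, -1.39, -6.75, 0, 42, -1.21, -7.73, 0, 48]
```

>>> apply_moves(
  steps=[-0.28,-0.98,0,6,-0.72,-1.88,0,12,-1.05,-2.81,0,18,-1.29,-3.78,0,24,-1.43,-4.77,0,30,-1.46,-5.76,0,36,-1.39,-6.75,0,42,-1.21,-7.73,0,48],
)

```text
clock: 5.73
position: [0.4921, 0.0722, 0.1463]
ee_rot: [0.001, -0.117, 0.993, 0.0]
contact_force: [3.3, 1.5, -4.0]
width: 0.0151
gripper_force: 30.3
```

Run:
```python
from h import *
s=st(); P=np.array([[569.9,188.1],[506.3,147.3],s["position"][:2]*1000])
A=np.c_[2*P,np.ones(3)]; x=np.linalg.solve(A,(P**2).sum(1)); c=x[:2]; r=np.sqrt(x[2]+c@c); print("circle",c,r); d=P-c; print(np.degrees(np.arctan2(d[:,1],d[:,0]))%360)
```

```text
t 5.73 pos [492.1  72.2 146.3] yaw -166.54 F [ 3.3  1.5 -4. ] w 15.1 q [ 0.    0.22  1.8   0.    1.11 -1.8 ]
circle [585.75473043  93.41468492] 96.00354873198901
[ 99.50579369 145.8553158  192.75366577]
```

>>> apply_moves(
  steps=[0.12,-0.43,0,2.5,0.24,-0.85,0,5,0.24,-0.85,0,5,0.24,-0.85,0,5],
)

```text
clock: 6.07
position: [0.4947, 0.0631, 0.1463]
ee_rot: [0.001, -0.158, 0.987, -0.001]
contact_force: [4.4, -2.0, -5.3]
width: 0.0146
gripper_force: 30.3
```

>>> apply_moves(
  steps=[0,0,0,0,0,0,0,0,0,0,0,0,0,0,0,0,0,0,3,0,0,0,6,0,0,0,10,0,0,0,13,0],
  jaw=0,
)

```text
clock: 6.73
position: [0.4935, 0.0641, 0.2791]
ee_rot: [0.001, -0.159, 0.987, 0.0]
contact_force: [-0.4, 0.1, 0.7]
width: 0.0853
gripper_force: 0.0
```

>>> apply_moves(
  steps=[0,-4,0,-6,0,-8,0,-12,0,-12,0,-18,0,-16,0,-24,0,-20,0,-30,0,-24,0,-36,0,-24,0,-42,0,-24,0,-42],
)

```text
clock: 7.4
position: [0.4931, -0.1781, 0.2761]
ee_rot: [-0.0, 0.209, 0.978, 0.0]
contact_force: [0.1, 1.2, -0.1]
width: 0.0854
gripper_force: 0.0
```

Run:
```python
from h import *
s=st(); 
for n in ("top","scene"): cv2.imwrite(f"pics/{n}1.png",get_image(n)[:,:,::-1])
im=cv2.imread("pics/top1.png"); sc=cv2.imread("pics/scene1.png")
a=cv2.resize(im[170:290,220:340],(400,400),interpolation=cv2.INTER_CUBIC)
b=cv2.resize(sc[190:310,320:440],(400,400),interpolation=cv2.INTER_CUBIC)
cv2.imwrite("pics/crop2.png",np.hstack([a,b]))
```

```text
t 7.4 pos [ 493.1 -178.1  276.1] yaw 155.91 F [ 0.1  1.2 -0.1] w 85.4 q [-0.48  0.18  1.53  0.    1.44 -1.63]
```

View pics/crop2.png

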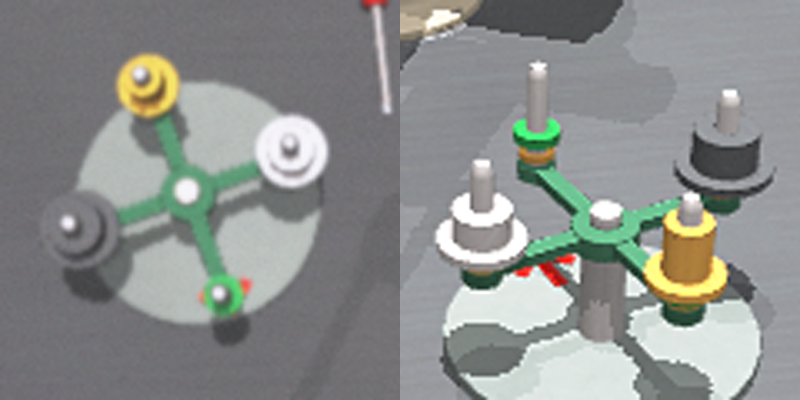

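The free branch now stands over the arrow. In the top crop the tip is at (219,292), with red barbs showing on both sides at (205,296) and (242,287). Next I will measure the remaining angle error.

Run:
```python
from h import *
c=calibration("top"); k=.3
P=np.array([onz(c,220+x*k,170+y*k,.176)[:2]*1000 for x,y in [(219,292),(141,75),(289,143),(68,223)]]); ax=P.mean(0); print("tips",P.round(1),ax)
for i,p in enumerate(P): d=p-ax; print(np.hypot(*d),(np.degrees(np.arctan2(d[1],d[0]))%360))
for off in (ax, np.array([579.6,93.6])):
  for f,n,box in (("pics/top1.png","top",(270,245,305,270)),("pics/scene1.png","scene",(340,250,395,285))):
    im=cv2.imread(f); cc=calibration(n); h=cv2.cvtColor(im,cv2.COLOR_BGR2HSV); m=(((h[...,0]<8)|(h[...,0]>172))&(h[...,1]>100)); x0,y0,x1,y1=box
    ys,xs=np.where(m[y0:y1,x0:x1]); q=np.array([onz(cc,x+x0,y+y0,.0125)[:2]*1000 for x,y in zip(xs,ys)])-off; r=np.hypot(*q.T); a=np.degrees(np.arctan2(q[:,1],q[:,0]))%360
    for lo in range(50,110,10):
        j=(r>lo)&(r<=lo+10)
        if j.any(): print(n,lo,j.sum(),a[j].min().round(1),a[j].max().round(1))
# disc centre from top, by edge points along rays
```

```text
tips [[491.5  63.5]
 [669.9 123.3]
 [610.7   4.2]
 [550.6 184.3]] [580.66388703  93.82824144]
94.19772664161302 198.78389465458193
93.96566024929635 18.27450755791672
94.5416206878193 288.5071841325919
95.37842018392858 108.36797140603717
top 80 8 180.0 210.6
scene 50 8 191.8 202.9
scene 60 12 192.4 202.7
scene 70 14 182.7 211.4
scene 80 26 180.2 214.0
top 70 1 207.2 207.2
top 80 7 179.9 210.9
scene 50 11 191.8 203.1
scene 60 10 192.9 200.7
scene 70 18 182.5 213.0
scene 80 21 180.0 214.3
```

Run:
```python
from h import *
c=calibration("scene"); k=.3
P=np.array([onz(c,320+(x-400)*k,190+y*k,.176)[:2]*1000 for x,y in [(538,66),(692,198),(482,163),(730,94)]]); ax=P.mean(0); print("tips",P.round(1),ax)
for p in P: d=p-ax; print(np.hypot(*d),(np.degrees(np.arctan2(d[1],d[0]))%360))
im=cv2.imread("pics/scene0.png"); h=cv2.cvtColor(im,cv2.COLOR_BGR2HSV); m=(((h[...,0]<8)|(h[...,0]>172))&(h[...,1]>100)); x0,y0,x1,y1=340,250,390,285
ys,xs=np.where(m[y0:y1,x0:x1]); q=np.array([onz(c,x+x0,y+y0,.0125)[:2]*1000 for x,y in zip(xs,ys)]); d=q-ax; r=np.hypot(*d.T); a=np.degrees(np.arctan2(d[:,1],d[:,0]))%360
for lo in range(50,110,10):
    j=(r>lo)&(r<=lo+10)
    if j.any(): print(lo,j.sum(),a[j].min().round(1),a[j].max().round(1))
# direction of symmetric arrow: principal inertia skew -> tip & barbs
print(q[np.argmax(r)],q[np.argmax(a)],q[np.argmin(a)])
print("centroid angle r>70",np.degrees(np.arctan2(*(d[r>70].mean(0)[::-1])))%360, "shaft", np.degrees(np.arctan2(*(d[r<68].mean(0)[::-1])))%360)
```

```text
tips [[494.   64.5]
 [675.7 125.1]
 [614.2   4.8]
 [555.  184.7]] [584.71461655  94.76624387]
95.63420455067592 198.44687241448776
95.93722652594901 18.432968647183035
94.69760732563775 288.1168119107697
94.71962722758438 108.30018619695862
50 3 191.9 200.2
60 12 192.5 202.3
70 11 193.3 200.1
80 34 180.8 213.0
90 31 183.3 209.4
100 2 197.4 202.4
[488.79025248  64.76093694] [512.20013552  47.67866231] [497.96932925  93.54234283]
centroid angle r>70 196.87885917838983 shaft 197.29523220826718
```

Both cameras put the branch at 198.4° and the arrow at 197.0°, so I will turn it back by 1.3°. Then I will grip it with the jaw line radial to measure the pin position precisely.

>>> apply_moves(
  steps=[0,4,0,6,0,8,0,12,0,12,0,18,0,16,0,24,0,20,0,30,0,24,0,36,0.1,24,0,42,0.1,24,0,42],
)

```text
clock: 8.17
position: [0.4934, 0.0677, 0.2766]
ee_rot: [0.0, -0.164, 0.986, 0.0]
contact_force: [0.4, -0.4, -0.6]
width: 0.0854
gripper_force: 0.0
```

>>> apply_moves(
  steps=[0,0,-3.5,0,0,0,-7,0,0,0,-10,0,0,0,-12,0,0,0,-12.9,0,0,0,-12.9,0],
)

```text
clock: 8.67
position: [0.4927, 0.0636, 0.1455]
ee_rot: [-0.002, -0.158, 0.987, 0.0]
contact_force: [-0.4, 0.2, 0.9]
width: 0.0855
gripper_force: 0.0
```

>>> apply_moves(
  steps=[0,0,0,0,0,0,0,0,0,0,0,0,0,0,0,0,0,0,0,0,0,0,0,0,0,0,0,0],
  jaw=255,
  newtons=30,
)

```text
clock: 9.25
position: [0.4949, 0.0636, 0.1482]
ee_rot: [0.001, -0.158, 0.987, -0.0]
contact_force: [0.1, -1.0, 4.7]
width: 0.0149
gripper_force: 29.4
```

>>> apply_moves(
  steps=[-0.04,0.1,0,-0.6,-0.07,0.22,0,-1.3,-0.07,0.22,0,-1.3,-0.07,0.22,0,-1.3],
)

```text
clock: 9.58
position: [0.4943, 0.0656, 0.1482]
ee_rot: [0.001, -0.147, 0.989, -0.001]
contact_force: [-1.0, -2.5, 6.4]
width: 0.0147
gripper_force: 29.6
```

Run:
```python
from h import *
for i in range(4): st(); get_image("top")
```

```text
t 9.58 pos [494.3  65.6 148.2] yaw -163.08 F [-1.  -2.5  6.4] w 14.7 q [-0.01  0.23  1.8  -0.    1.12 -1.87]
t 9.63 pos [494.3  65.6 148.1] yaw -163.09 F [-0.4 -2.5  6.1] w 14.6 q [-0.01  0.23  1.8  -0.    1.12 -1.87]
t 9.68 pos [494.3  65.6 148.1] yaw -163.09 F [-1.  -2.3  5.6] w 14.9 q [-0.01  0.23  1.8  -0.    1.12 -1.87]
t 9.73 pos [494.3  65.6 148.1] yaw -163.09 F [-0.3 -2.8  6.4] w 15.3 q [-0.01  0.23  1.8  -0.    1.12 -1.87]
```

>>> apply_moves(
  steps=[0,0,0,0,0,0,0,0,0,0,0,-7,0,0,0,-14,0,0,0,-21,0,0,0,-28,0,0,0,-35,0,0,0,-42],
  jaw=60,
)

```text
clock: 10.45
position: [0.4933, 0.0663, 0.1468]
ee_rot: [-0.001, 0.22, 0.975, 0.0]
contact_force: [0.2, -0.7, 0.2]
width: 0.0649
gripper_force: 0.0
```

>>> apply_moves(
  steps=[0,0,0,-7,0,0,0,-14,0,0,0,-21,0,0,0,-28,0,0,0,-35,0,0,0,-42,0,0,0,-48,0,0,0,-48],
)

```text
clock: 11.12
position: [0.4934, 0.0663, 0.1468]
ee_rot: [-0.001, 0.596, 0.803, -0.0]
contact_force: [0.6, -0.4, -0.0]
width: 0.0655
gripper_force: 0.0
```

>>> apply_moves(
  steps=[0,0,0,0,0,0,0,0,0,0,0,0,0,0,0,0,0,0,0,0,0,0,0,0,0,0,0,0],
  jaw=255,
  newtons=20,
)

```text
clock: 11.7
position: [0.4945, 0.0663, 0.1474]
ee_rot: [0.0, 0.595, 0.804, 0.001]
contact_force: [3.4, 1.1, -2.3]
width: 0.0153
gripper_force: 22.1
```

Run:
```python
from h import *
for i in range(4): st(); get_image("top")
```

```text
t 11.7 pos [494.5  66.3 147.4] yaw 106.94 F [ 3.4  1.1 -2.3] w 15.3 q [-0.01  0.23  1.8   0.    1.12 -0.3 ]
t 11.75 pos [494.5  66.3 147.4] yaw 106.93 F [ 3.8  1.6 -2. ] w 15.1 q [-0.01  0.23  1.8   0.    1.12 -0.3 ]
t 11.8 pos [494.6  66.3 147.4] yaw 106.93 F [ 3.4  2.6 -2.1] w 15.3 q [-0.01  0.23  1.8   0.    1.12 -0.3 ]
t 11.85 pos [494.6  66.3 147.4] yaw 106.93 F [ 3.5  2.  -2.3] w 15.0 q [-0.01  0.23  1.8   0.    1.12 -0.3 ]
```

The pin is now measured at (494.5, 65.7) mm in robot coordinates. I will let go, lift and travel to the bush while turning 90°.

>>> apply_moves(
  steps=[0,0,0,0,0,0,0,0,0,0,0,0,0,0,3,0,0,0,7,0,0,0,11,-7,0,0,14,-14,0,0,14,-21],
  jaw=0,
)

```text
clock: 12.57
position: [0.4966, 0.0657, 0.2944]
ee_rot: [0.004, 0.734, 0.679, 0.004]
contact_force: [0.7, 0.2, -0.8]
width: 0.0855
gripper_force: 0.0
```

>>> apply_moves(
  steps=[0.6,-4,0,-7,1.2,-8,0,-14,1.8,-12,0,-21,2.4,-16,0,-28,3,-20,0,-35,3.6,-24,0,-42,4.2,-28,0,-49,4.8,-32,0,-56],
)

```text
clock: 13.23
position: [0.5409, -0.2559, 0.2873]
ee_rot: [-0.0, 0.967, 0.255, -0.001]
contact_force: [0.9, 0.2, 0.4]
width: 0.0854
gripper_force: 0.0
```

>>> apply_moves(
  steps=[1.1,-4,0,-7,1.1,-4,0,-13,1.1,-4,0,-13],
)

```text
clock: 13.48
position: [0.5521, -0.2963, 0.286]
ee_rot: [-0.001, 0.989, 0.145, -0.001]
contact_force: [-1.0, 1.5, -0.9]
width: 0.0852
gripper_force: 0.0
```

Run:
```python
from h import *
s=st(); c=calibration("wrist"); im=get_image("wrist")[:,:,::-1]; cv2.imwrite("pics/w2.png",im)
t=get_image("top")[:,:,::-1]; cv2.imwrite("pics/top2.png",t)
h=cv2.cvtColor(im,cv2.COLOR_BGR2HSV); m=((h[...,0]>100)&(h[...,0]<130)&(h[...,1]>120)).astype(np.uint8); m[:100]=0
n,l,sx,ce=cv2.connectedComponentsWithStats(m)
for i in range(1,n):
    if sx[i,4]>300: print(sx[i],ce[i],onz(c,*ce[i],.02,True))
```

```text
t 13.48 pos [ 552.1 -296.3  286. ] yaw 16.64 F [-1.   1.5 -0.9] w 85.2 q [-0.6   0.33  1.29 -0.    1.52  0.68]
[ 298  164   52   51 1936] [323.46539256 188.80113636] [ 0.56068597 -0.2970118   0.02      ]
[585 369  55  50 795] [606.18616352 392.70062893] [ 0.36876643 -0.91284512  0.02      ]
[ 479  414   49   66 1861] [504.47071467 445.23105857] [ 0.22945825 -0.73596019  0.02      ]
[608 415  32  49 557] [628.76481149 435.99640934] [ 0.25282962 -1.12945158  0.02      ]
```

View pics/w2.png

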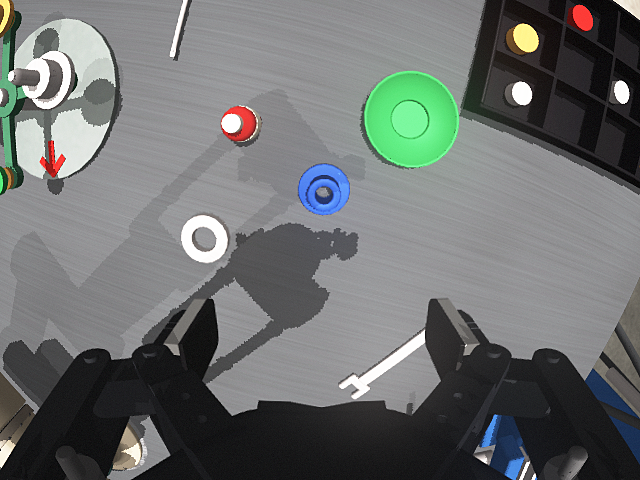

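The wrist view shows the blue bush at (323,189) standing between the fingers' line, with clear space around it. I will descend, squeeze, turn 90° and squeeze again to centre it.

>>> apply_moves(
  steps=[0.2,0,-4,0,0.4,0,-8,0,0.6,0,-12,0,0.6,0,-16,0,0.6,0,-20,0,0.6,0,-23,0,0.6,0,-26,0,0.6,0,-27,0],
)

```text
clock: 14.25
position: [0.5558, -0.2903, 0.0136]
ee_rot: [-0.003, 0.989, 0.149, -0.003]
contact_force: [0.0, 1.5, -0.1]
width: 0.085
gripper_force: 0.0
```

>>> apply_moves(
  steps=[0,0,-0.4,0,0,0,-0.4,0,0,0,-0.4,0,0,0,-0.4,0,0,0,-0.4,0,0,0,-0.4,0,0,0,-0.4,0],
  jaw=255,
  newtons=20,
)

```text
clock: 14.83
position: [0.5603, -0.2949, 0.0159]
ee_rot: [0.002, 0.989, 0.147, 0.002]
contact_force: [0.0, 1.3, 7.3]
width: 0.0363
gripper_force: 20.2
```

>>> apply_moves(
  steps=[0,0,0,0,0,0,0,0,0,0,0.3,7,0,0,0.3,14,0,0,0.3,21,0,0,0.3,28,0,0,0.3,35,0,0,0.3,42],
  jaw=30,
)

```text
clock: 15.5
position: [0.5585, -0.294, 0.0163]
ee_rot: [-0.0, 0.869, 0.494, -0.0]
contact_force: [0.8, -0.4, 0.0]
width: 0.0752
gripper_force: 0.0
```

>>> apply_moves(
  steps=[0,0,0,7,0,0,0,14,0,0,0,21,0,0,0,28,0,0,0,35,0,0,0,42,0,0,0,48,0,0,0,48],
)

```text
clock: 16.17
position: [0.5585, -0.294, 0.0162]
ee_rot: [-0.0, 0.595, 0.804, 0.0]
contact_force: [0.3, -0.5, 0.9]
width: 0.0758
gripper_force: 0.0
```

>>> apply_moves(
  steps=[0,0,0,0,0,0,0,0,0,0,0,0,0,0,0,0,0,0,0,0,0,0,0,0,0,0,0,0,0,0,0,0],
  jaw=255,
  newtons=60,
)

```text
clock: 16.83
position: [0.5588, -0.2941, 0.0167]
ee_rot: [0.0, 0.595, 0.803, -0.0]
contact_force: [-0.8, 1.1, 4.2]
width: 0.0347
gripper_force: 60.0
```

Run:
```python
from h import *
s=st(); print(s["moment"],s["gripper_force"])
```

```text
t 16.83 pos [ 558.8 -294.1   16.7] yaw 106.92 F [-0.8  1.1  4.2] w 34.7 q [-0.59  0.54  1.66 -0.    0.94 -0.89]
[-0.02786232  0.26739428 -0.01414834] 59.96113479137421
```

The bush is gripped; from the two squeezes its centre sits (+0.35, −1.15) mm from the TCP. I will lift it and carry it to above the pin.

>>> apply_moves(
  steps=[0,0,0.5,0,0,0,3,0,0,0,7,0,0,0,11,0,0,0,15,0,0,0,19,0,0,0,22,0,0,0,23.3,0],
  newtons=70,
)

```text
clock: 17.5
position: [0.5604, -0.2949, 0.2547]
ee_rot: [0.004, 0.595, 0.803, 0.0]
contact_force: [-0.1, -0.6, -1.3]
width: 0.0344
gripper_force: 70.0
```

>>> apply_moves(
  steps=[-0.7,4,0,0,-1.4,8,0,0,-2.1,12,0,0,-2.8,16,0,0,-3.5,20,0,0,-4.2,24,0,0,-4.9,28,0,0,-5.4,30.5,0,0],
)

```text
clock: 18.17
position: [0.503, 0.0148, 0.249]
ee_rot: [-0.001, 0.595, 0.804, 0.001]
contact_force: [0.7, -0.7, -1.0]
width: 0.0349
gripper_force: 70.0
```

>>> apply_moves(
  steps=[-0.6,3,0,0,-1.1,5.6,0,0,-1.1,5.6,0,0,-1.1,5.6,0,0,-1.1,5.6,0,0],
)

```text
clock: 18.58
position: [0.4937, 0.0668, 0.2491]
ee_rot: [0.0, 0.595, 0.804, -0.0]
contact_force: [-0.2, 0.6, -1.0]
width: 0.0345
gripper_force: 70.0
```

Run:
```python
from h import *
st(); c=calibration("wrist"); cv2.imwrite("pics/w3.png",get_image("wrist")[:,:,::-1])
for n in ("scene","top"): cv2.imwrite(f"pics/{n}3.png",get_image(n)[:,:,::-1])
st()
```

```text
t 18.58 pos [493.7  66.8 249.1] yaw 106.96 F [-0.2  0.6 -1. ] w 34.5 q [-0.    0.15  1.63 -0.    1.36 -0.3 ]
t 18.73 pos [494.   66.  249.1] yaw 106.84 F [ 0.5 -0.6 -1.6] w 34.7 q [-0.01  0.15  1.63 -0.    1.36 -0.3 ]
```

View pics/w3.png

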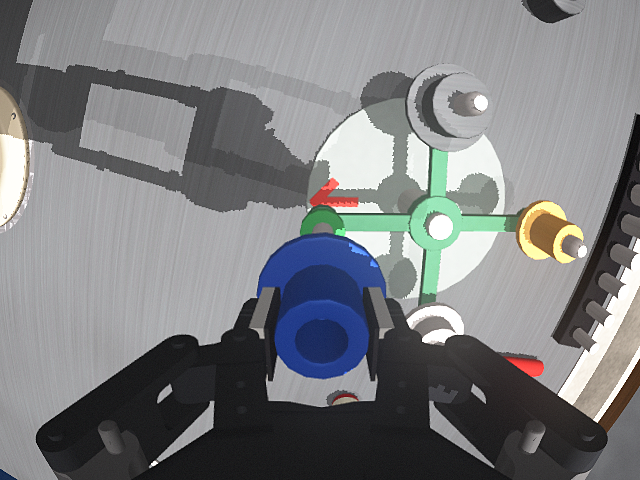

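The wrist view shows the bush held squarely at (322,310). The arm from (340,222) to the hub (436,222) is parallel to the red arrow, whose point is at (310,200) and shaft end at (357,201). I will check that angle numerically and start descending.

Run:
```python
from h import *
c=calibration("wrist"); im=cv2.imread("pics/w3.png"); h=cv2.cvtColor(im,cv2.COLOR_BGR2HSV)
m=((h[...,0]<8)|(h[...,0]>172))&(h[...,1]>140); sub=np.zeros_like(m); sub[170:215,300:370]=m[170:215,300:370]
def fit(mask,z,lo,hi):
    mids=[onz(c,u,np.where(mask[:,u])[0].mean(),z,True)[:2] for u in range(lo,hi) if mask[:,u].any()]
    q=np.array(mids); v=cv2.fitLine((q*1000).astype(np.float32),cv2.DIST_L2,0,.01,.01).ravel(); return np.degrees(np.arctan2(v[1],v[0]))%180+180,v[2:]
print("arrow shaft",fit(sub,.0125,338,357))
g=(h[...,0]>45)&(h[...,0]<90)&(h[...,1]>90); gs=np.zeros_like(g); gs[205:240]=g[205:240]
print("arm in",fit(gs,.1,350,405)," arm out",fit(gs,.1,465,515))
```

```text
arrow shaft (np.float32(191.38768), array([520.29205,  72.76847], dtype=float32))
arm in (np.float32(195.76836), array([538.8011 ,  77.00036], dtype=float32))  arm out (np.float32(199.8204), array([628.11395,  99.42933], dtype=float32))
```

>>> apply_moves(
  steps=[0,0.05,-1.5,0,0,0.05,-3,0,0,0.05,-4.2,0,0,0.05,-4.2,0],
)

```text
clock: 19.07
position: [0.4922, 0.0665, 0.2049]
ee_rot: [-0.002, 0.596, 0.803, -0.002]
contact_force: [-1.3, -0.5, -1.9]
width: 0.0342
gripper_force: 70.0
```

>>> apply_moves(
  steps=[0,0,-0.4,0,0,0,-0.8,0,0,0,-1.2,0,0,0,-1.6,0,0,0,-2,0,0,0,-2,0],
)

```text
clock: 19.57
position: [0.4932, 0.0675, 0.1866]
ee_rot: [-0.001, 0.595, 0.803, -0.0]
contact_force: [-0.4, 0.6, -1.0]
width: 0.0348
gripper_force: 70.0
```

>>> apply_moves(
  steps=[0,0,-0.4,0,0,0,-0.8,0,0,0,-1.2,0,0,0,-1.6,0,0,0,-2,0,0,0,-2.4,0,0,0,-2.4,0,0,0,-2.4,0],
)

```text
clock: 20.23
position: [0.4936, 0.0675, 0.163]
ee_rot: [-0.0, 0.595, 0.803, -0.0]
contact_force: [0.4, 0.0, -1.6]
width: 0.0345
gripper_force: 70.0
```

>>> apply_moves(
  steps=[0,0,-0.2,0,0,0,-0.4,0,0,0,-0.6,0,0,0,-0.8,0,0,0,-0.8,0,0,0,-0.8,0],
)

```text
clock: 20.73
position: [0.4937, 0.0675, 0.1552]
ee_rot: [-0.0, 0.595, 0.803, -0.0]
contact_force: [-0.2, -0.8, -0.8]
width: 0.0345
gripper_force: 70.0
```

>>> apply_moves(
  steps=[0,0,-0.1,0,0,0,-0.2,0,0,0,-0.3,0,0,0,-0.4,0,0,0,-0.4,0,0,0,-0.4,0],
)

```text
clock: 21.23
position: [0.4937, 0.0675, 0.1513]
ee_rot: [-0.0, 0.595, 0.803, -0.0]
contact_force: [-0.2, -0.0, -2.2]
width: 0.0343
gripper_force: 70.0
```

>>> apply_moves(
  steps=[0,0,-0.1,0,0,0,-0.2,0,0,0,-0.3,0,0,0,-0.4,0,0,0,-0.4,0,0,0,-0.4,0],
)

```text
clock: 21.73
position: [0.4936, 0.0675, 0.1472]
ee_rot: [-0.0, 0.595, 0.803, -0.0]
contact_force: [0.2, 0.0, -0.8]
width: 0.0344
gripper_force: 70.0
```

>>> apply_moves(
  steps=[0,0,-0.1,0,0,0,-0.2,0,0,0,-0.3,0,0,0,-0.4,0,0,0,-0.4,0],
)

```text
clock: 22.15
position: [0.4938, 0.0675, 0.1437]
ee_rot: [0.0, 0.595, 0.803, 0.0]
contact_force: [-0.9, -0.2, 3.0]
width: 0.0348
gripper_force: 70.4
```

>>> apply_moves(
  steps=[0,0,-0.1,0,0,0,-0.2,0,0,0,-0.2,0,0,0,-0.2,0],
)

```text
clock: 22.48
position: [0.4938, 0.0675, 0.1415]
ee_rot: [0.0, 0.595, 0.803, 0.0]
contact_force: [-1.3, 1.0, 4.3]
width: 0.0346
gripper_force: 70.5
```

>>> apply_moves(
  steps=[0,0,-0.1,0,0,0,-0.2,0,0,0,-0.2,0,0,0,-0.2,0],
)

```text
clock: 22.82
position: [0.4938, 0.0675, 0.1392]
ee_rot: [0.0, 0.595, 0.803, 0.0]
contact_force: [-1.0, -0.0, 3.0]
width: 0.0348
gripper_force: 70.5
```

Contact was felt at about z = 0.145 and the sleeve is sliding at about 4–5 N. From here I will go 1 mm per call.

>>> apply_moves(
  steps=[0,0,-0.05,0,0,0,-0.1,0,0,0,-0.1,0],
)

```text
clock: 23.07
position: [0.4938, 0.0675, 0.1382]
ee_rot: [0.0, 0.595, 0.803, 0.0]
contact_force: [-0.7, 0.1, 3.7]
width: 0.0344
gripper_force: 70.5
```

>>> apply_moves(
  steps=[0,0,-0.05,0,0,0,-0.1,0,0,0,-0.1,0],
)

```text
clock: 23.32
position: [0.4938, 0.0675, 0.1373]
ee_rot: [0.0, 0.595, 0.803, 0.0]
contact_force: [-0.4, 0.9, 3.6]
width: 0.0345
gripper_force: 70.5
```

>>> apply_moves(
  steps=[0,0,-0.05,0,0,0,-0.1,0,0,0,-0.1,0],
)

```text
clock: 23.57
position: [0.4938, 0.0675, 0.1363]
ee_rot: [0.0, 0.595, 0.803, 0.0]
contact_force: [-0.4, -0.2, 3.1]
width: 0.0343
gripper_force: 70.6
```

>>> apply_moves(
  steps=[0,0,-0.05,0,0,0,-0.1,0,0,0,-0.1,0],
)

```text
clock: 23.82
position: [0.4939, 0.0675, 0.1358]
ee_rot: [0.0, 0.595, 0.803, 0.0]
contact_force: [-1.7, 0.5, 7.8]
width: 0.0345
gripper_force: 70.9
```

>>> apply_moves(
  steps=[0,0,-0.03,0,0,0,-0.06,0,0,0,-0.06,0],
)

```text
clock: 24.07
position: [0.4939, 0.0675, 0.1357]
ee_rot: [0.0, 0.595, 0.803, 0.0]
contact_force: [-2.6, 0.5, 10.8]
width: 0.0347
gripper_force: 71.2
```

>>> apply_moves(
  steps=[0,0,-0.03,0,0,0,-0.06,0,0,0,-0.06,0],
)

```text
clock: 24.32
position: [0.4939, 0.0675, 0.1357]
ee_rot: [0.0, 0.595, 0.804, 0.0]
contact_force: [-3.3, 0.4, 14.0]
width: 0.0346
gripper_force: 71.5
```

>>> apply_moves(
  steps=[0,0,0,0,0,0,0,0,0,0,0,0,0,0,0,0,0,0,0,0,0,0,0,0,0,0,0,0,0,0,0,0],
)

```text
clock: 24.98
position: [0.4939, 0.0675, 0.1357]
ee_rot: [0.001, 0.595, 0.804, 0.0]
contact_force: [-3.5, 0.3, 13.7]
width: 0.0344
gripper_force: 71.5
```

>>> apply_moves(
  steps=[0,0,0.08,0,0,0,0.16,0,0,0,0.2,0,0,0,0.2,0],
)

```text
clock: 25.32
position: [0.4938, 0.0675, 0.1358]
ee_rot: [-0.0, 0.595, 0.803, 0.0]
contact_force: [0.1, -0.1, 1.8]
width: 0.0344
gripper_force: 70.3
```

>>> apply_moves(
  steps=[0,0,0,0,0,0,0,0,0,0,0,0,0,0,0,0,0,0,0,0,0,0,0,0],
  jaw=0,
)

```text
clock: 25.82
position: [0.4937, 0.0675, 0.136]
ee_rot: [-0.0, 0.595, 0.803, -0.0]
contact_force: [-0.4, -0.2, -0.7]
width: 0.0855
gripper_force: 0.0
```

>>> apply_moves(
  steps=[0,0,1,0,0,0,3,0,0,0,6,0,0,0,9,0,0,0,12,0,0,0,14,0,0,0,15,0,0,0,15,0],
)

```text
clock: 26.48
position: [0.4951, 0.0675, 0.2891]
ee_rot: [0.002, 0.595, 0.803, 0.002]
contact_force: [1.6, -0.6, -0.3]
width: 0.0851
gripper_force: 0.0
```

>>> apply_moves(
  steps=[-1,-4,0,0,-2,-8,0,0,-3,-12,0,0,-4,-16,0,0,-5,-20,0,0,-6,-24,0,0,-6,-24,0,0,-6,-24,0,0],
)

```text
clock: 27.15
position: [0.4324, -0.1741, 0.2844]
ee_rot: [-0.002, 0.597, 0.802, -0.0]
contact_force: [-0.5, 0.8, 0.1]
width: 0.0855
gripper_force: 0.0
```

Run:
```python
from h import *
st()
for n in ("top","scene"): cv2.imwrite(f"pics/{n}4.png",get_image(n)[:,:,::-1])
im=cv2.imread("pics/top4.png"); sc=cv2.imread("pics/scene4.png")
a=cv2.resize(im[170:290,220:340],(400,400),interpolation=cv2.INTER_CUBIC)
b=cv2.resize(sc[190:310,320:440],(400,400),interpolation=cv2.INTER_CUBIC)
cv2.imwrite("pics/crop4.png",np.hstack([a,b]))
```

```text
t 27.15 pos [ 432.4 -174.1  284.4] yaw 106.64 F [-0.5  0.8  0.1] w 85.5 q [-0.53  0.08  1.62  0.    1.44 -0.82]
```

View pics/crop4.png

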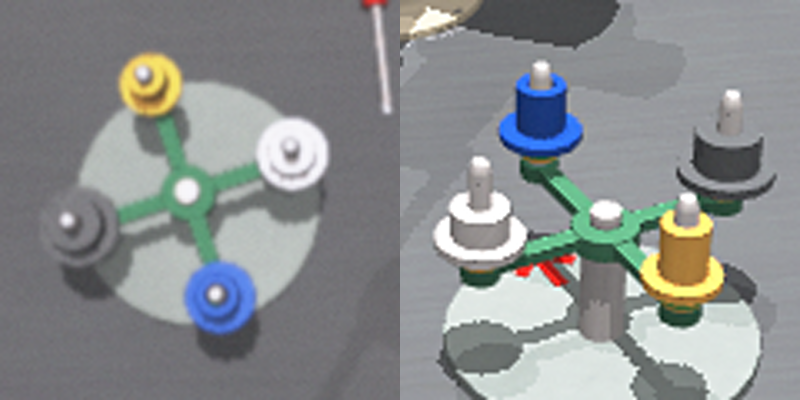

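The bush sits upright on the free pin with the pin tip showing above it, in the top crop at (216,293). A last angle check follows, then I will hand in.

Run:
```python
from h import *
for n,L in (("top",[(216,293),(144,74),(290,145),(67,221)]),("scene",[(541,66),(688,198),(480,162),(732,94)])):
    c=calibration(n); o=320 if n=="scene" else 220; o2=190 if n=="scene" else 170; sh=400 if n=="scene" else 0
    P=np.array([onz(c,o+(x-sh)*.3,o2+y*.3,.176)[:2]*1000 for x,y in L]); d=P-P.mean(0); a=np.degrees(np.arctan2(d[:,1],d[:,0]))-[0,180,90,-90]; print(n,a%360)
```

```text
top [197.23711201 196.70820586 197.40912703 197.28417425]
scene [197.37424364 197.08663272 197.29539545 197.74528785]
```

The branch measures 197.2°, against about 197° for the arrow, so it is in place.

```bash
python3 -c "
from rig import *
print(sign_off())"
```

```text
the job is handed in; nothing more can be done
None
```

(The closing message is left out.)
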